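# Spin and park the exposure test disc

### The arm

A 7-joint arm with a two-finger parallel gripper is mounted at the origin on the work surface. World frame = base frame: x ahead of the robot, y to its left, z up, the work surface at z = 0. Lengths are in m, angles in rad, forces in N, time in s.
With the tool pointing down it reaches from about 0.4 to 0.85 m from the base axis. Payload 10.4 kg.
Tool frame: the origin (TCP) lies midway between the tips of the shut fingers; the grasp point (between the pads) lies 19 mm behind it; z points along the fingers, y is the line along which they close (so a half turn about z gives the same grasp; the last joint's range is limited). The gripper opens to 87 mm and grips with 3 to 60 N. Pads are 19 mm wide; open, the fingers measure 117 mm over their backs; the gripper's body (75 mm by 190 mm) begins 51 mm behind the grasp point.
Start: joints at [1.235, 0.332, -0.065, 1.46, 0.022, 1.35, -0.088], TCP at [0.192, -0.595, 0.223] pointing down, gripper open.
Joint ranges: [-2.6, 2.6], [-0.5, 2.12], [-1.47, 1.34], [0.16, 2.42], [-1.27, 4.41], [0.06, 2.06], [-2.6, 2.6]. Speed limits (rad/s): [2.22, 2.22, 2.79, 2.79, 3.14, 3.14, 3.14].

### API

Orientations are given as a unit quaternion [x, y, z, w].
In Python, from bench import r gives the robot as it stands.
- The arm moves only by the tool arm_command, never from a script. Its argument "moves" is one flat list of numbers, 4 for each row, row after row: the shift along the tool's x, y, z in cm, then the turn about the tool's z in degrees. A call has 1 to 12 rows; each row shifts and turns the commanded pose from where the row before left it, along the tool's axes as they then stand; what a row does not reach is not made up. A row lasts 1/12 s, in which the tool goes at most 41.7 mm and 7.16 degrees, less where a joint would pass 70% of its speed; a pose out of reach is approached as far as the arm can. A call with a gripper value outside its range is refused whole. "fingers" is the opening in per cent of the stroke, from 0 (shut) to 100 (fully open), set as the call begins (left out, the last holds). The fingers move at their own pace and stop on an object; "squeeze" is the grip in N (left out, the last holds). Time passes only in rows, so rows that do not move let the fingers close. It gives the time, the measured TCP pose, the force, the opening and the grip force at its end, in the units of the state.
- r.read_state(): the state, without advancing time (a new reading comes with each control period).
- r.camera(name): name is "side" or "top" or "wrist"; returns the picture (384x512x3 uint8, red, green, blue); there is no depth.
- r.camera_info(name): a dict with "fx", "fy", "cx", "cy" (pixels), "origin" and "attitude" of the camera in the world. Camera axes: x right, y up, looking along -z (the intrinsics and any distortion apply to the point x, -y, -z); pixel columns grow to the right and rows downward; lengths in m; the calibration is good to about 2 mm. A picture is of the moment at which its call begins: read the wrist's pose just before it. camera_info takes no time and is no camera call; for the wrist camera it gives the pose at the moment of the call.
- r.close_job(): hands the job in; it is judged then, once.
The state is a dict: "time": time; "joint_positions": joint angles; "joint_vel": joint speeds; "joint_torque": joint torques, N m; "ee_pos": TCP position; "eef_rot": TCP orientation; "ft_force": force on the tool from outside, world axes, zero at the start; "torque": the same for the moment, N m; "width": finger opening in m; "grip_force": force on a finger pad.
Only numpy, scipy, OpenCV 4.12 (cv2) and the standard library are available. Lean on these libraries where they do the work, as an engineer would, in place of code of your own. Each camera call takes 0.05 s, during which the arm holds its last target. There are 200 camera calls.

### The job

Check that the X-ray test disc runs freely and park it: with a fingertip flick the disc spinning anticlockwise (seen from above), take your finger off and let its dark plug sweep past the fixed pointer at least once untouched, then, on a later pass, brake the disc with a gentle fingertip on it so that it stops with the pointer aiming into the plug, and leave it resting there. Once the plug has passed the pointer the disc must not come to rest anywhere else: no stopping short and nudging it round. Do not grasp, lift or shift the tester, and leave the bottle and the mouse alone.

Things in the scene. Friction and masses are not known exactly. Their poses are not given: they have to be found in the camera images.
- tester: Test tool, loose, 3 kg: round grey base plate 250 mm across, 14 mm thick, carrying a bare aluminium disc on a bearing. The pointer, a dark steel pillar on the base (28 x 18 mm, top 56 mm above the table, level with the disc's top), stands at the rim, its nose towards the disc. Origin: centre of the underside; z up, x axis from the disc's axis to the pointer. Any yaw.
- disc (a joint): Turn of the disc (rad), growing anticlockwise from above, no stops, counted on over whole turns; 0, 2 pi, 4 pi.. = plug at the pointer. Starts at rest, -4.6 to -1.7. Disc 190 mm wide, 10 mm thick, 0.4 to 0.85 kg. A fingertip on its flat top drives or stops it by friction almost at once (2 to 6 N is plenty). Let go, it coasts: loses about a tenth of its speed a second, over 12 s from 2 rad/s.
- hub (a point): Centre of the disc's top face when it is not pressed, on its axis, 56 mm above the table. A hub cap 30 mm wide stands 6 mm above the face here; the face is flat and free from 20 to 93 mm from the axis. The bearing is sprung: the disc yields downwards by up to 6 mm from 2 to 6 N on (1.8 N more per mm) and rises again when let go.
- plug (a point): Centre of the dark round plug, 28 mm wide, let flush into the disc's top face 72 mm from the axis; it turns with the disc. The plug feels like the rest of the face.
- park (a point): Fixed to the base: the point on the line from the disc's axis to the pointer, 72 mm from the axis and at the height of the unpressed disc's top, where the plug's centre lies when it is parked exactly at the pointer.
- bottle: Bystander: white bottle, 60 mm wide, 150 mm tall, standing loose beside the tester. Origin: centre of its underside.
- mouse: Bystander: black computer mouse, 105 x 62 x 26 mm, loose on the table. Origin: centre of its underside.

How it is judged:
By the outcome, as a careful person would: the job done as asked, in the order asked, and still so for the second after the job is handed in, with the robot touching nothing.
It also fails if it takes over 51 s, if anything falls off the work surface, if the arm or the gripper's body presses on something with over 40 N, if the wrist force passes 120 N, or if a joint passes its speed limit or range.

## Working session

There is one attempt and no reset: what is moved stays moved. The work goes in short steps, Python scripts to look and compute and a tool call to move; the robot and the scene stay as the last step left them, time stands still between calls to the robot, and variables do not carry over. Pictures are saved under pics/ and viewed, at most 10 in all, crops included, and the job is handed in when it is done.

Besides the shell and the picture viewer there is one more tool, called after "Emit:" as a command line: name --argument value ..., lists and objects as JSON in quotes. arm_command: Moves the arm, as the interface text tells. Its arguments: {"type":"object","properties":{"moves":{"type":"array"},"fingers":{"type":"number"},"squeeze":{"type":"number"}},"required":["moves"]}

```bash
mkdir -p pics; python3 - <<'E'
from bench import r
import cv2
s=r.read_state();print(s['time'],s['ee_pos'],s['eef_rot'],s['ft_force'],s['width'])
for n in ('top','side'):
    print(n,r.camera_info(n)); cv2.imwrite(f'pics/{n}0.png',r.camera(n)[:,:,::-1])
a=cv2.imread('pics/top0.png');b=cv2.imread('pics/side0.png')
E
```

```text
0.0 [ 0.19220544 -0.59431592  0.22175609] [ 9.87793308e-01  1.55768718e-01 -1.36090838e-04 -6.85353659e-04] [-0.54246139  0.66147692 -0.33489434] 0.08718611644207679
top {'fx': 426.9568583667933, 'fy': 426.9568583667933, 'cx': 259.7596866911133, 'cy': 185.37728081596322, 'origin': array([ 0.39503401, -0.01918379,  1.1383669 ]), 'attitude': array([-0.05632012,  0.04074647,  0.70626374, -0.70452772])}
side {'fx': 480.17261761396213, 'fy': 480.17261761396213, 'cx': 256.5908986495205, 'cy': 181.0387427159161, 'origin': array([ 1.51964046, -0.67173351,  1.06057465]), 'attitude': array([0.38353208, 0.19740887, 0.43244373, 0.79178615])}
```

View pics/top0.png

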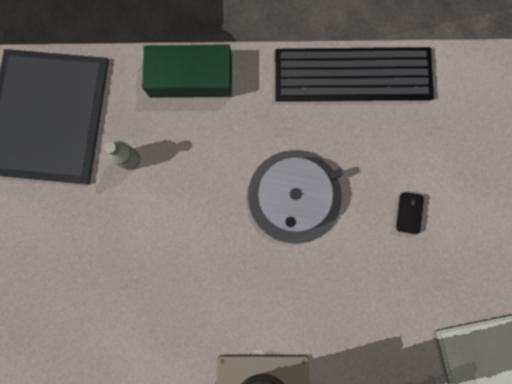

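View pics/side0.png

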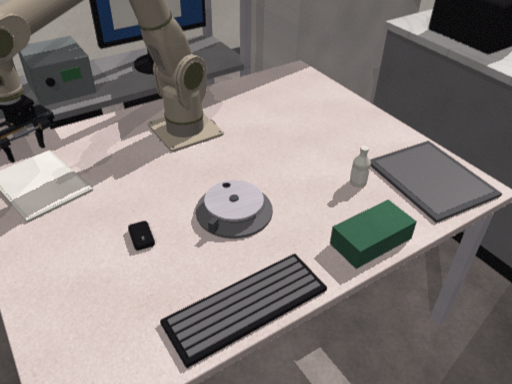

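The top view shows the hub at about (296,194), the plug at (291,222) and the pointer at (337,174). The bottle is at (122,155) and the mouse at (410,213), both well clear of the tester.

```bash
cat > h.py <<'E'
import numpy as np, cv2
from scipy.spatial.transform import Rotation as R
from bench import r
def ray(ci,u,v,z):
    d=R.from_quat(ci['attitude']).apply([(u-ci['cx'])/ci['fx'],-(v-ci['cy'])/ci['fy'],-1])
    o=np.array(ci['origin']); return o+d*(z-o[2])/d[2]
def proj(ci,p):
    q=R.from_quat(ci['attitude']).inv().apply(np.array(p)-ci['origin']); return ci['cx']+ci['fx']*q[0]/-q[2], ci['cy']-ci['fy']*q[1]/-q[2]
E
python3 - <<'E'
from h import *
for n,pts in (('top',dict(hub=(296,194),plug=(291,222),ptr=(337,174))),('side',dict(hub=(234,198),plug=(227,185),ptr=(212,221)))):
    ci=r.camera_info(n)
    w={k:ray(ci,*p,.062 if k=='hub' else .056) for k,p in pts.items()}
    for k in w: print(n,k,w[k].round(4), np.hypot(*(w[k]-w['hub'])[:2]).round(4), np.degrees(np.arctan2(*(w[k]-w['hub'])[1::-1])).round(1))
a=cv2.imread('pics/top0.png')[144:249,240:350]; b=cv2.imread('pics/side0.png')[170:245,185:285]
a=cv2.resize(a,None,fx=4,fy=4,interpolation=2);b=cv2.resize(b,None,fx=3.5,fy=3.5,interpolation=2)
c=np.zeros((max(len(a),len(b)),a.shape[1]+b.shape[1],3),np.uint8);c[:len(a),:a.shape[1]]=a;c[:len(b),a.shape[1]:]=b
cv2.imwrite('pics/crop.png',c);print(c.shape)
E
```

```text
top hub [ 0.5215 -0.0873  0.062 ] 0.0 0.0
top plug [ 0.451  -0.0742  0.056 ] 0.0717 169.4
top ptr [ 0.5733 -0.1931  0.056 ] 0.1178 -63.9
side hub [ 0.5286 -0.0851  0.062 ] 0.0 0.0
side plug [ 0.4546 -0.0673  0.056 ] 0.0761 166.5
side ptr [ 0.5781 -0.1924  0.056 ] 0.1182 -65.3
(420, 790, 3)
```

View pics/crop.png

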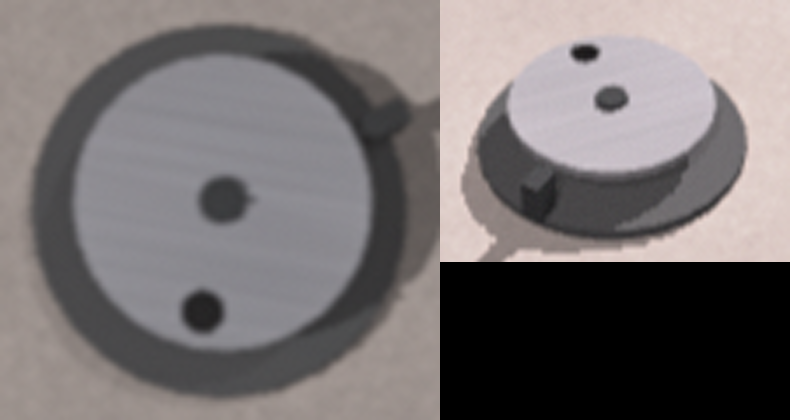

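The crop confirms it: hub (222,199), plug (203,311) and pointer (385,118) in crop pixels. That puts the hub near (0.523, -0.087), the pointer at about -64.5°, and the disc angle at about -2.2 rad. Next I'll move over the flick spot on the robot's side of the disc.

Emit:
arm_command --moves '[0,0,0,6,0,0,0,6,0,0,0,5.9,2,-3.6,0.4,0,2,-3.6,0.4,0,2,-3.6,0.4,0,2,-3.6,0.4,0,2,-3.6,0.4,0,2,-3.6,0.4,0,2,-3.6,0.4,0,2,-3.6,0.4,0,2,-3.6,0.4,0]' --fingers 0 --squeeze 10

```text
time: 1.1
ee_pos: [0.3725, -0.2687, 0.1863]
eef_rot: [1.0, 0.0, -0.0, 0.0]
ft_force: [1.0, 0.5, -0.6]
width: 0.0151
grip_force: 0.0
```

Emit:
arm_command --moves '[2,-3.6,0.4,0,2,-3.6,0.4,0,2,-3.6,0.4,0,2,-3.6,0.4,0,1,-2,0.4,0,0,0,0,0,0,0,0,0]'

```text
time: 1.68
ee_pos: [0.4622, -0.1053, 0.1661]
eef_rot: [1.0, 0.002, -0.0, -0.0]
ft_force: [0.1, -0.7, 0.2]
width: 0.0005
grip_force: 0.0
```

```bash
python3 - <<'E'
from h import *
s=r.read_state();print(s['time'],s['ee_pos'],R.from_quat(s['eef_rot']).as_matrix().round(3),s['ft_force'],s['width'])
ci=r.camera_info('wrist');print(ci)
w=r.camera('wrist');t=r.camera('side');cv2.imwrite('pics/w1.png',w[:,:,::-1])
print(proj(ci,[.523,-.087,.062]))
E
```

```text
1.6833 [ 0.46218187 -0.10533721  0.16609975] [[ 1.     0.003 -0.001]
 [ 0.003 -1.     0.   ]
 [-0.001 -0.    -1.   ]] [ 0.05129944 -0.6768784   0.24663141] 0.0004569106961007602
{'fx': 301.85462668363886, 'fy': 301.85462668363886, 'cx': 253.44241065496314, 'cy': 186.59711517686793, 'origin': array([ 0.53138686, -0.10395926,  0.32761962]), 'attitude': array([-0.09095469,  0.09100602, -0.70000062,  0.70245589])}
(np.float64(233.8010751032849), np.float64(116.96907408935745))
```

View pics/w1.png

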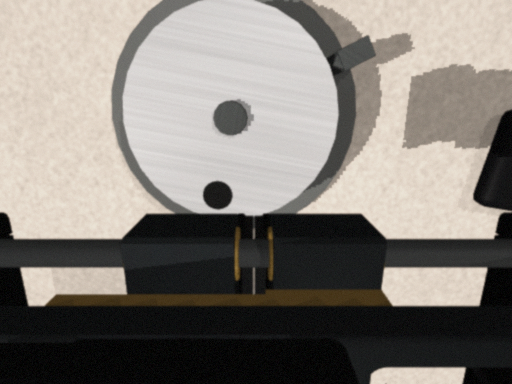

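The wrist view shows the hub at (231,118), the plug at (217,195) and the pointer's top at about (355,54) with its nose at (334,62).

```bash
python3 - <<'E'
from h import *
ci=r.camera_info('wrist')
P=dict(hub=(231,118,.062),plug=(217.3,195,.056),nose=(334,64,.056),ptrc=(355,54,.056),L=(123,110,.056),Rr=(338,110,.056))
w={k:ray(ci,*p) for k,p in P.items()}
for k in w: print(k,w[k].round(4), np.hypot(*(w[k]-w['hub'])[:2]).round(4), np.degrees(np.arctan2(*(w[k]-w['hub'])[1::-1])).round(1))
# disc outline by brightness
g=cv2.cvtColor(cv2.imread('pics/w1.png'),6)
d=g[150:200,150:300];m=(d<60);ys,xs=np.nonzero(m[:,20:110]);print(xs.mean()+170,ys.mean()+150,m.sum())
E
```

```text
hub [ 0.5217 -0.0871  0.062 ] 0.0 0.0
plug [ 0.451  -0.0724  0.056 ] 0.0722 168.3
nose [ 0.5658 -0.1742  0.056 ] 0.0976 -63.2
ptrc [ 0.5736 -0.1912  0.056 ] 0.1163 -63.5
L [0.5284 0.0075 0.056 ] 0.0948 86.0
Rr [ 0.5283 -0.1802  0.056 ] 0.0934 -86.0
217.1002386634845 191.54415274463008 419
```

Emit:
arm_command --moves '[0,-1,2,0,0,-1,2,0,0,-1,2,0,0,-1,2,0,0,-0.8,1.5,0,0,0,0.7,0,0,0,0,0,0,0,0,0]'

```text
time: 2.45
ee_pos: [0.4622, -0.06, 0.0649]
eef_rot: [1.0, -0.001, -0.0, 0.0]
ft_force: [0.5, -0.1, -1.1]
width: 0.0006
grip_force: 0.0
```

Emit:
arm_command --moves '[0,0,0.6,0,0,0,0.4,0,0,0,0.15,0,0,0,0,0]'

```text
time: 2.78
ee_pos: [0.4629, -0.059, 0.0535]
eef_rot: [1.0, -0.0, 0.001, 0.0]
ft_force: [0.6, -0.8, 6.2]
width: 0.0003
grip_force: 2.8
```

Emit:
arm_command --moves '[0,0.4,0,0,0,0.8,0,0,0,1,0,0,0,1,0,0,0,1,-0.1,0,0,1,-0.5,0,0,1,-1.5,0,0,0.5,-2,0,0,-0.5,-2,0,0,-1,-2,0,0,-1,-2,0]'

```text
time: 3.7
ee_pos: [0.4617, -0.1007, 0.1549]
eef_rot: [1.0, -0.0, -0.0, -0.0]
ft_force: [0.6, -0.1, -1.1]
width: 0.0003
grip_force: 0.0
```

```bash
cat >> h.py <<'E'
HUB=np.array([.5217,-.0871]);PTR=np.radians(-63.6)
def plug(save=None):
    """joint angle (deg, 0..360) of the plug from a wrist picture, rectified onto the disc's face"""
    t=r.read_state()['time'];ci=r.camera_info('wrist');im=r.camera('wrist')
    if save: cv2.imwrite(save,im[:,:,::-1])
    N=220 # 1 px = 1 mm, centred on hub, x right = world x, y down = world y
    c=[(-.1,-.1),(.1,-.1),(.1,.1),(-.1,.1)]
    H=cv2.getPerspectiveTransform(np.float32([proj(ci,[*(HUB+q),.056]) for q in c]),np.float32([((q[0]+.11)*1000,(q[1]+.11)*1000) for q in c]))
    g=cv2.cvtColor(cv2.warpPerspective(im,H,(N,N),borderValue=(255,)*3),cv2.COLOR_RGB2GRAY)
    yy,xx=np.mgrid[:N,:N]-110.;rr=np.hypot(xx,yy)
    # best match of a dark 14 mm disc on bright ring at radius 72
    dark=cv2.blur((g<60).astype(np.float32),(3,3));best=[]
    ring=(rr>50)&(rr<92)
    for a in range(0,360):
        q=np.radians(a);dd=np.hypot(xx-72*np.cos(q),yy-72*np.sin(q))
        best.append(dark[dd<13].mean()-dark[(dd>16)&(dd<20)&ring].mean())
    a=int(np.argmax(best));q=np.radians(a);m=(np.hypot(xx-72*np.cos(q),yy-72*np.sin(q))<17)&(g<80)
    return t,(np.degrees(np.arctan2(yy[m].mean(),xx[m].mean())-PTR))%360,np.hypot(yy[m].mean(),xx[m].mean()),max(best),r.read_state()['time']
E
python3 - <<'E'
from h import *
for i in range(6): print(np.round(plug('pics/w2.png' if i==0 else None),3))
s=r.read_state();print(s['ee_pos'],s['ft_force'])
E
```

```text
[  3.7   329.797  68.211   0.779   3.75 ]
[  3.75  335.473  68.276   0.783   3.8  ]
[  3.8   341.205  68.389   0.786   3.85 ]
[  3.85  346.838  68.418   0.79    3.9  ]
[  3.9   352.48   68.6     0.806   3.95 ]
[  3.95  358.077  68.731   0.811   4.   ]
[ 0.46147225 -0.10102983  0.15314631] [-0.04472585  0.32727123 -1.05181976]
```

View pics/w2.png

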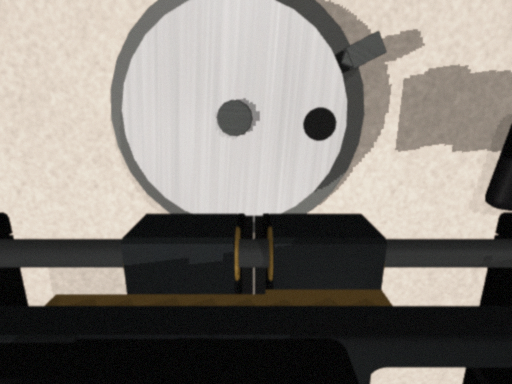

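The picture shows the disc spinning with the plug at (319,124), just before the pointer at (364,48), and the finger is off. The speed is about 1.97 rad/s. I'll go to a low hover and track it from there.

Emit:
arm_command --moves '[0,-0.4,2,0,0,-0.5,2,0,0,-0.5,2,0,0,0,1.5,0,0,0,0.6,0,0,0,0,0,0,0,0,0,0,0,0,0]'

```text
time: 4.67
ee_pos: [0.4627, -0.0869, 0.0738]
eef_rot: [1.0, -0.0, 0.0, 0.0]
ft_force: [-0.2, -0.0, -0.1]
width: 0.0005
grip_force: 0.0
```

```bash
python3 - <<'E'
from h import *
for i in range(12): print(np.round(plug('pics/w3.png' if i==0 else None),3))
s=r.read_state();print(s['ee_pos'],s['ft_force'],proj(r.camera_info('wrist'),[*HUB,.062]))
E
```

```text
[  4.667 221.071  73.431   0.312   4.717]
[  4.717 220.118  73.56    0.317   4.767]
[ 4.767 84.783 65.96   0.323  4.817]
[ 4.817 89.602 67.574  0.384  4.867]
[ 4.867 94.468 68.749  0.488  4.917]
[ 4.917 98.852 70.509  0.623  4.967]
[  4.967 102.825  72.355   0.766   5.017]
[  5.017 106.641  73.787   0.861   5.067]
[  5.067 110.594  74.965   0.86    5.117]
[  5.117 115.108  75.131   0.837   5.167]
[  5.167 119.641  75.217   0.832   5.217]
[  5.217 124.163  75.427   0.825   5.267]
[ 0.46214295 -0.08662575  0.07305431] [0.28136319 0.10404311 0.65237161] (np.float64(256.5984566408229), np.float64(124.77526161718654))
```

View pics/w3.png

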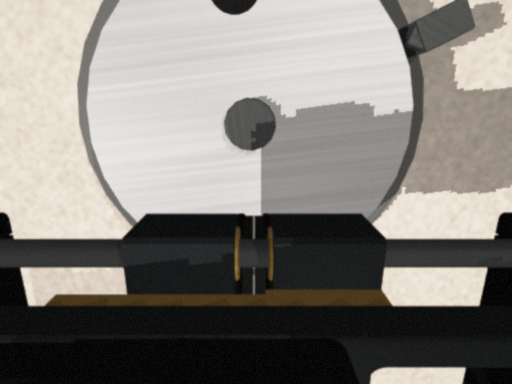

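The picture shows the hub at (250,124), where I projected (257,125), and the pointer at (440,27). I'll compare with the side camera to see whether the tester moved.

```bash
python3 - <<'E'
from h import *
im=r.camera('side')[:,:,::-1].copy();cv2.imwrite('pics/side1.png',im)
a=cv2.imread('pics/side0.png')
for nm,(y0,y1,x0,x1) in dict(pointer=(208,240,198,230),rimR=(190,240,255,285),rimB=(215,245,215,270),keyb=(260,300,200,280)).items():
    f=lambda q:np.float32(cv2.cvtColor(q,6)[y0:y1,x0:x1])
    t=cv2.matchTemplate(np.float32(cv2.cvtColor(im,6)[y0-5:y1+5,x0-5:x1+5]),f(a),cv2.TM_SQDIFF)
    print(nm,np.unravel_index(t.argmin(),t.shape),t.min()/(y1-y0)/(x1-x0),t[5,5]/(y1-y0)/(x1-x0))
for i in range(8): print(np.round(plug(),3))
ci=r.camera_info('wrist');print(ci['origin'],R.from_quat(ci['attitude']).as_matrix().round(4),ray(ci,250,124,.062),ray(ci,440,27,.056),r.read_state()['ee_pos'])
E
```

```text
pointer (np.int64(5), np.int64(5)) 91.10156 91.10156
rimR (np.int64(5), np.int64(5)) 453.356 453.356
rimB (np.int64(5), np.int64(5)) 72.0103 72.0103
keyb (np.int64(5), np.int64(5)) 77.95781 77.95781
[  5.317 133.058  75.565   0.805   5.367]
[  5.367 137.434  75.584   0.806   5.417]
[  5.417 141.788  75.594   0.803   5.467]
[  5.467 146.161  75.615   0.799   5.517]
[  5.517 150.491  75.529   0.801   5.567]
[  5.567 154.814  75.509   0.801   5.617]
[  5.617 159.118  75.46    0.801   5.667]
[  5.667 163.441  75.403   0.813   5.717]
[ 0.53121596 -0.08533295  0.23463663] [[ 5.000e-04  9.671e-01  2.543e-01]
 [-1.000e+00  5.000e-04  1.000e-04]
 [-1.000e-04 -2.543e-01  9.671e-01]] [ 0.52212328 -0.08339494  0.062     ] [ 0.57295045 -0.18552134  0.056     ] [ 0.46215664 -0.08658441  0.07302863]
```

The tester has not moved. The offset is wrist-camera calibration error, so I'll use the hub position as seen from here. Going down to a 5 mm hover and timing the next pass.

Emit:
arm_command --moves '[0,0,0.6,0,0,0,0.6,0,0,0,0.1,0,0,0,0,0,0,0,0,0,0,0,0,0,0,0,0,0,0,0,0,0,0,0,0,0,0,0,0,0,0,0,0,0,0,0,0,0]'

```text
time: 6.72
ee_pos: [0.4622, -0.0866, 0.0601]
eef_rot: [1.0, 0.0, 0.0, 0.0]
ft_force: [-0.3, -0.2, 0.3]
width: 0.0002
grip_force: 0.0
```

Emit:
arm_command --moves '[0,0,0,0,0,0,0,0,0,0,0,0,0,0,0,0]'

```text
time: 7.05
ee_pos: [0.4622, -0.0866, 0.06]
eef_rot: [1.0, 0.0, 0.0, 0.0]
ft_force: [-0.5, -0.4, 0.1]
width: 0.0003
grip_force: 0.0
```

```bash
sed -i 's/^HUB=.*;PTR=.*/HUB=np.array([.5221,-.0834]);PTR=np.radians(-63.5)/' h.py; python3 - <<'E'
from h import *
d=[]
for i in range(8):
    d.append(plug('pics/w4.png' if i==4 else None)); print(np.round(d[-1],3))
d=np.array(d);print(np.polyfit(d[:,0]-d[-1,0],d[:,1],1))
s=r.read_state();print(s['time'],s['ee_pos'],s['ft_force'],proj(r.camera_info('wrist'),[*HUB,.062]))
E
```

```text
[  7.05  279.634  73.31    0.364   7.1  ]
[  7.1   283.357  73.414   0.432   7.15 ]
[  7.15  287.098  73.207   0.512   7.2  ]
[  7.2   290.234  73.06    0.594   7.25 ]
[  7.25  294.171  72.834   0.667   7.3  ]
[  7.3   298.287  72.512   0.743   7.35 ]
[  7.35  302.702  71.989   0.839   7.4  ]
[  7.4   306.789  71.797   0.959   7.45 ]
[ 77.21796726 306.2969969 ]
7.45 [ 0.46214576 -0.08661956  0.06003729] [-0.32916935 -0.81053418  0.02361733] (np.float64(249.7227999674535), np.float64(125.39727414705902))
```

View pics/w4.png

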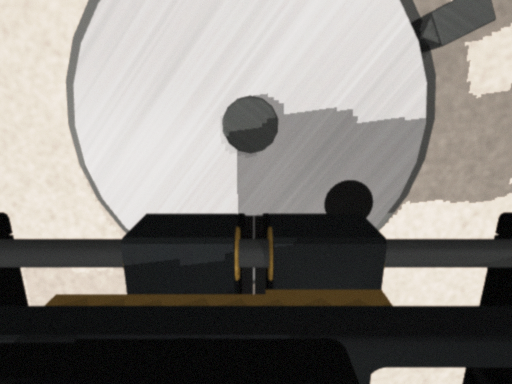

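The picture shows the plug at (348,202) emerging from behind the finger, and the hub at (250,124) as predicted. It is moving at about 84°/s and slowing gently, so I'll let this pass go by too and brake on a slower one.

Emit:
arm_command --moves '[0,0,0,0,0,0,0,0,0,0,0,0,0,0,0,0,0,0,0,0,0,0,0,0,0,0,0,0,0,0,0,0,0,0,0,0,0,0,0,0,0,0,0,0,0,0,0,0]'

```text
time: 8.45
ee_pos: [0.4621, -0.0866, 0.0601]
eef_rot: [1.0, 0.0, 0.0, 0.0]
ft_force: [-0.7, -0.4, 0.1]
width: 0.0007
grip_force: 0.0
```

Emit:
arm_command --moves '[0,0,0,0,0,0,0,0,0,0,0,0,0,0,0,0,0,0,0,0,0,0,0,0,0,0,0,0,0,0,0,0,0,0,0,0,0,0,0,0,0,0,0,0,0,0,0,0]'

```text
time: 9.45
ee_pos: [0.4621, -0.0866, 0.06]
eef_rot: [1.0, 0.0, 0.0, 0.0]
ft_force: [-0.4, -0.2, 0.6]
width: 0.0004
grip_force: 0.0
```

```bash
python3 - <<'E'
from h import *
d=[]
for i in range(6):
    d.append(plug()); print(np.round(d[-1],3))
E
```

```text
[  9.45  212.253  73.738   0.257   9.5  ]
[  9.5   213.167  73.464   0.259   9.55 ]
[ 9.55  93.892 64.656  0.28   9.6  ]
[ 9.6   96.743 65.773  0.365  9.65 ]
[ 9.65  99.377 66.792  0.452  9.7  ]
[  9.7   101.971  67.864   0.553   9.75 ]
```

```bash
python3 - <<'E'
from h import *
d=[]
for i in range(14):
    d.append(plug()); print(np.round(d[-1],2))
d=np.array(d)[5:];print(np.polyfit(d[:,0]-d[-1,0],d[:,1],1),r.read_state()['time'])
E
```

```text
[  9.75 104.4   68.95   0.66   9.8 ]
[  9.8  106.77  69.96   0.77   9.85]
[  9.85 109.17  70.85   0.87   9.9 ]
[  9.9  111.35  71.59   0.94   9.95]
[  9.95 113.82  72.01   0.97  10.  ]
[ 10.   116.75  72.     0.97  10.05]
[ 10.05 119.61  71.96   0.97  10.1 ]
[ 10.1  122.4   71.89   0.97  10.15]
[ 10.15 125.11  71.9    0.97  10.2 ]
[ 10.2  127.84  71.94   0.96  10.25]
[ 10.25 130.61  71.92   0.97  10.3 ]
[ 10.3  133.36  72.     0.96  10.35]
[ 10.35 136.1   71.92   0.96  10.4 ]
[ 10.4  138.88  71.94   0.96  10.45]
[ 55.13197432 138.87674118] 10.45
```

Emit:
arm_command --moves '[0,0,0,0,0,0,0,0,0,0,0,0,0,0,0,0,0,0,0,0,0,0,0,0]'

```text
time: 10.95
ee_pos: [0.4622, -0.0866, 0.0601]
eef_rot: [1.0, 0.0, 0.0, 0.0]
ft_force: [0.8, 0.7, -0.4]
width: 0.0008
grip_force: 0.0
```

```bash
python3 - <<'E'
from h import *
d=[]
for i in range(10):
    d.append(plug()); print(np.round(d[-1],2))
d=np.array(d);print(np.polyfit(d[:,0]-d[-1,0],d[:,1],1),r.read_state()['time'])
E
```

```text
[ 10.95 167.63  71.81   0.96  11.  ]
[ 11.   170.17  71.9    0.96  11.05]
[ 11.05 172.74  71.82   0.96  11.1 ]
[ 11.1  175.24  71.82   0.96  11.15]
[ 11.15 177.76  71.78   0.96  11.2 ]
[ 11.2  180.28  71.76   0.95  11.25]
[ 11.25 182.75  71.79   0.91  11.3 ]
[ 11.3  185.7   71.94   0.83  11.35]
[ 11.35 188.65  72.27   0.77  11.4 ]
[ 11.4  191.17  72.43   0.71  11.45]
[ 52.25288208 190.96750981] 11.45
```

Deceleration is about 0.1/s, so the next pass is due near t ≈ 15.5 s at roughly 32°/s, with no risk of stalling first. I'll brake on that one.

Emit:
arm_command --moves '[0,0,0.1,0,0,0,0,0,0,0,0,0,0,0,0,0,0,0,0,0,0,0,0,0,0,0,0,0,0,0,0,0,0,0,0,0,0,0,0,0,0,0,0,0,0,0,0,0]'

```text
time: 12.45
ee_pos: [0.4622, -0.0866, 0.0591]
eef_rot: [1.0, 0.0, 0.0, 0.0]
ft_force: [-0.5, 0.6, 0.6]
width: 0.0008
grip_force: 0.0
```

Emit:
arm_command --moves '[0,0,0,0,0,0,0,0,0,0,0,0,0,0,0,0,0,0,0,0,0,0,0,0,0,0,0,0,0,0,0,0,0,0,0,0,0,0,0,0,0,0,0,0,0,0,0,0]'

```text
time: 13.45
ee_pos: [0.4622, -0.0866, 0.059]
eef_rot: [1.0, 0.0, 0.0, 0.0]
ft_force: [-0.3, -0.2, 0.9]
width: 0.0006
grip_force: 0.0
```

Emit:
arm_command --moves '[0,0,0,0,0,0,0,0,0,0,0,0,0,0,0,0,0,0,0,0,0,0,0,0]'

```text
time: 13.95
ee_pos: [0.4622, -0.0866, 0.059]
eef_rot: [1.0, 0.0, 0.0, 0.0]
ft_force: [-1.2, 0.4, 0.2]
width: 0.0002
grip_force: 0.0
```

```bash
python3 - <<'E'
from h import *
d=[]
for i in range(10):
    d.append(plug()); print(np.round(d[-1],2))
d=np.array(d)[4:];print(np.polyfit(d[:,0]-d[-1,0],d[:,1],1),r.read_state()['time'],r.read_state()['ee_pos'])
E
```

```text
[ 13.95 295.02  72.67   0.68  14.  ]
[ 14.   296.94  72.49   0.71  14.05]
[ 14.05 298.51  72.52   0.75  14.1 ]
[ 14.1  300.5   72.31   0.79  14.15]
[ 14.15 302.68  72.07   0.84  14.2 ]
[ 14.2  304.81  71.78   0.9   14.25]
[ 14.25 306.48  71.81   0.95  14.3 ]
[ 14.3  308.19  71.85   0.97  14.35]
[ 14.35 309.82  71.84   0.98  14.4 ]
[ 14.4  311.53  71.83   0.98  14.45]
[ 34.8686717  311.61036115] 14.45 [ 0.46217153 -0.08660398  0.05905907]
```

Emit:
arm_command --moves '[0,0,0,0,0,0,0,0,0,0,0,0,0,0,0,0,0,0,0,0,0,0,0,0,0,0,0,0]'

```text
time: 15.03
ee_pos: [0.4622, -0.0866, 0.0591]
eef_rot: [1.0, 0.0, 0.0, 0.0]
ft_force: [0.2, 0.2, -0.4]
width: 0.0006
grip_force: 0.0
```

```bash
python3 - <<'E'
from h import *
d=[]
for i in range(7):
    d.append(plug('pics/w5.png')); print(np.round(d[-1],2))
d=np.array(d);print(np.polyfit(d[:,0]-d[-1,0],d[:,1],1),r.read_state()['time'])
E
```

```text
[ 15.03 331.6   71.9    0.98  15.08]
[ 15.08 333.07  71.94   0.98  15.13]
[ 15.13 334.59  71.93   0.98  15.18]
[ 15.18 336.09  71.94   0.97  15.23]
[ 15.23 337.54  71.98   0.97  15.28]
[ 15.28 339.09  71.96   0.97  15.33]
[ 15.33 340.56  71.81   0.98  15.38]
[ 29.90163604 340.56202212] 15.3833
```

View pics/w5.png

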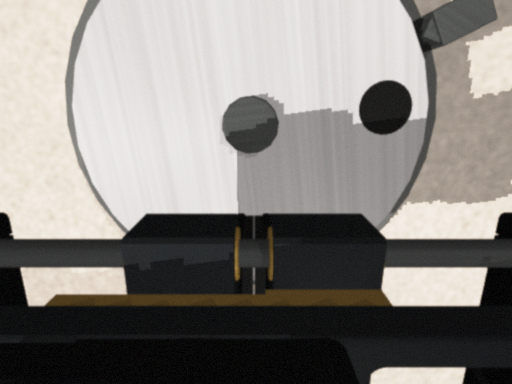

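The plug is at (386,107), closing on the pointer at (457,22). It reaches the pointer at about t = 16.0 s, so the brake goes down after six still rows.

Emit:
arm_command --moves '[0,0,0,0,0,0,0,0,0,0,0,0,0,0,0,0,0,0,0,0,0,0,0,0,0,0,0.4,0,0,0,0.25,0,0,0,0,0,0,0,0,0,0,0,0,0,0,0,0,0]'

```text
time: 16.38
ee_pos: [0.4626, -0.0867, 0.0528]
eef_rot: [1.0, 0.0, 0.0, 0.0]
ft_force: [-0.4, -0.4, 7.5]
width: 0.0005
grip_force: 3.4
```

```bash
python3 - <<'E'
from h import *
for i in range(3): print(np.round(plug('pics/w6.png'),2))
s=r.read_state();print(s['ee_pos'],s['ft_force'])
E
```

```text
[ 16.38 358.17  70.86   0.93  16.43]
[ 16.43 358.17  70.86   0.93  16.48]
[ 16.48 358.17  70.86   0.93  16.53]
[ 0.46257533 -0.08668673  0.05284172] [-1.34257292 -0.65578169  6.72631776]
```

View pics/w6.png

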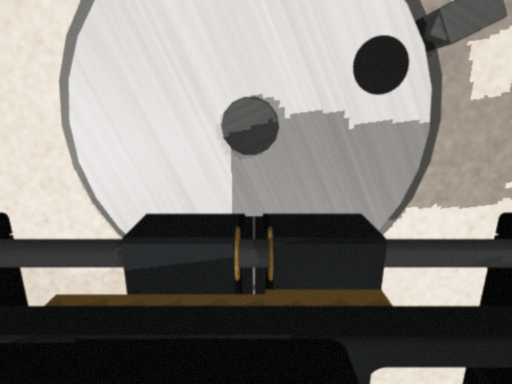

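The disc has stopped with the plug at (381,65), on the line from the hub (250,125) to the pointer's nose at about (430,38), within about 2°. Lifting straight off.

Emit:
arm_command --moves '[0,0,-0.2,0,0,0,-0.3,0,0,0,-0.6,0,0,0,-1.5,0,0,0,-2,0,0,0,-2,0,0,0,-2,0,0,0,-1,0,0,0,0,0,0,0,0,0,0,0,0,0]'

```text
time: 17.45
ee_pos: [0.4614, -0.0866, 0.1473]
eef_rot: [1.0, 0.0, -0.001, -0.0]
ft_force: [-0.0, -0.8, -0.5]
width: 0.0006
grip_force: 0.0
```

```bash
python3 - <<'E'
from h import *
for i in range(3): print(np.round(plug('pics/w7.png'),2))
s=r.read_state();print(s['time'],s['ee_pos'],s['ft_force'])
E
```

```text
[ 17.45 357.47  71.95   0.95  17.5 ]
[ 17.5  357.48  71.98   0.95  17.55]
[ 17.55 357.48  71.92   0.95  17.6 ]
17.6 [ 0.46153252 -0.08646045  0.14747038] [ 0.45038485 -0.20802577 -0.64421908]
```

View pics/w7.png

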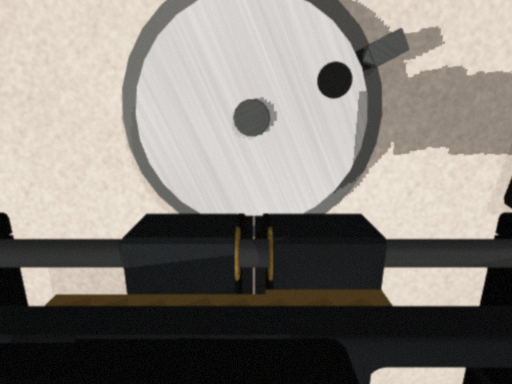

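The disc rests with the plug at (335,80), and the pointer at (362,60)–(408,40) aims into it. It is about 2.5° from dead centre, at rest, and the robot is touching nothing.

```bash
python3 -c "
from bench import r
print(r.close_job())"
```

```text
the job is handed in; nothing more can be done
None
```

The job is handed in: I flicked the disc anticlockwise, let the plug pass the pointer twice untouched, and braked it on the third pass, so it rests with the pointer aiming into the plug (about 2.5° off centre by the wrist camera) and the robot clear, at 17.6 s.

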